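Slide the drip tray home under the draining caddy

TASK

Slide the steel drip tray back into the bay under the white draining caddy, leading with its plain end, until it stops fully home with its finger tab still sticking out at the front. Leave the jug, the brush, the dosing ball and the clothespin where they are, and let go of the tray.

Things in the scene. Friction and masses are not known exactly. Their poses are not given: they have to be found in the camera images.
- tray_center (a point): Centre of the loose stainless drip tray (0.2 to 0.4 kg), 14 mm above its underside: an open box 105 mm long (its x), 127 mm wide (its y), 28 mm high, walls 3 mm. Its x axis points from the tab end to the plain end, which goes into the bay first; z is up. It starts flat on the cart top, left or right of the caddy.
- tray_tab (a point): Spot to pinch on the tray's finger tab, same axes as the tray, 87.5 mm from its centre along -x, 30 mm above its underside, 35 mm in front of its front wall. The tab is an upright steel plate on the tray's centre line, 12 mm thick along the tray's y, reaching 55.5 mm out from the front wall, from 4 to 52 mm above the underside.
- caddy: White plastic draining caddy fixed to the cart top, 155 mm wide, 135 mm tall, turned up to 13 degrees. Origin: on the cart top, in the plane of its recessed lower front, midway across the bay; x points into the bay, away from the robot; z is up. When the tray is home its centre is at x = 52.5 mm, y = 0 and its front wall is flush with x = 0, with only the tab outside.
- bay_mouth (a point): Middle of the bay's flared mouth, same axes as the caddy, at its x = -49 mm, 17 mm above the cart top. The mouth is about 151 mm wide and narrows by x = -31 mm to the 135 mm between the bay's straight 40 mm high side walls. The bay has no floor of its own: the tray slides in along the cart top.
- bay_home (a point): Where the tray's centre lies when the tray is home: at the caddy's x = 52.5 mm, y = 0, 14 mm above the cart top, same axes; out of sight. The bay ends at a flat stop at the caddy's x = 105 mm, against which the tray's plain end then rests. The roof over the bay is 40 mm above the cart top, from x = 0 inwards.
- overhang (a point): Middle of the lower front edge of the caddy's basin, at the caddy's x = -31 mm, 92 mm above the cart top, same axes. The basin overhangs the bay's front from x = 0 to here and its front is upright from 92 to 135 mm, so a tool at the tab of a home tray must lean back, away from the caddy, about 30 to 45 degrees from vertical.
- jug: Closed teal jug, loose, 110 mm across and 213 mm tall with a side handle reaching 83 mm from its axis along its y, 0.9 kg; origin at the centre of its underside. It stands on the other side of the caddy from the tray. Leave alone.
- brush: Small stiff scrubbing brush, 110 x 42 x 36 mm, lying in the caddy's basin; origin at the centre of its underside. Leave alone.
- ball: Hard silicone dosing ball with a flat foot, 58 mm across, 52 mm tall, in the caddy's basin; origin at the centre of its underside. Leave alone.
- clothespin: Wooden clothespin 75 mm long, 16 mm wide, 12 mm high, lying on the cart top beyond the tray or jug; origin at the centre of its underside. Leave alone.

How it is judged:
On the way:
1. the tray's plain end has entered between the side walls, in line with the bay (x of tray_center in the frame of caddy between -0.065 and 0.035 m and y of tray_center in the frame of caddy between -0.02 and 0.02 m).
At the end, for the whole second after the job is handed in: The tray lies flat in the bay, plain end inwards, within 6 mm of its stop, within 6 mm of the bay's centre line and 0.08 rad of its direction, tab outside (x of tray_center in the frame of caddy between 0.0465 and 0.0575 m and y of tray_center in the frame of caddy between -0.006 and 0.006 m and x of tray_tab in the frame of caddy below 0 m and angle between the x axis of tray_center and the x axis of caddy, either way round below 0.08 rad and angle between tray_center's own z axis and vertical below 0.06 rad and height (world z) of tray_center below 0.02 m); the robot touches nothing.
It fails at once if the jug was moved more than 30 mm (distance of jug from where it was at the start of the episode above 0.03 m).
It fails at once if the brush was moved more than 30 mm (distance of brush from where it was at the start of the episode above 0.03 m).
It fails at once if the dosing ball was moved more than 30 mm (distance of ball from where it was at the start of the episode above 0.03 m).
It fails at once if the clothespin was moved more than 30 mm (distance of clothespin from where it was at the start of the episode above 0.03 m).
It also fails if it takes over 61 s, if anything falls off the work surface, if the arm or the gripper's body presses on something with over 40 N, if the wrist force passes 120 N, or if a joint passes its speed limit or range.

ROBOT

A 6-joint arm with a two-finger parallel gripper is mounted at the origin on the work surface. World frame = base frame: x ahead of the robot, y to its left, z up, the work surface at z = 0. Lengths are in m, angles in rad, forces in N, time in s.
With the tool pointing down it reaches from about 0.25 to 0.725 m from the base axis. Payload 4 kg.
Tool frame: the origin (TCP) lies at the very end of the fingers, on their centre line; the grasp point (between the pads) lies 19 mm behind it; z points along the fingers, y is the line along which they close (so a half turn about z gives the same grasp; the last joint's range is limited). The gripper opens to 85 mm and grips with 20 to 120 N. Pads are 22 mm wide; open, the fingers measure 114 mm over their backs; the gripper's body (76 mm by 85 mm) begins 54 mm behind the grasp point. The pads swing forward as they close: fully open they stand 13 mm farther back than shut.
Start: joints at [1.327, 0.241, 0.005, 1.335, 0, 1.571], TCP at [0.121, 0.485, 0.231] pointing down, gripper open.
Joint ranges: [-2.72, 2.72], [-1.05, 1.87], [-1.09, 1.28], [-1.99, 2.15], [-1.42, 1.44], [-3.14, 3.14]. Speed limits (rad/s): [2.79, 2.79, 3.14, 3.14, 3.14, 3.14].

INTERFACE

Orientations are given as a unit quaternion [x, y, z, w].
In Python, from workcell import bot, vision, workorder gives the robot as it stands.
- The arm moves only by the shell command python3 -m creep 'ROWS' [OPENING]. ROWS is JSON, a list of rows, each a list of 2 entries, a list of its own where there are three numbers: the shift along the tool's x, y, z in mm, then the turn, a rotation vector about the tool's x, y, z in rad. In form: [[[dx, dy, dz], [wx, wy, wz]], ...]. A call has 1 to 12 rows; each row shifts and turns the commanded pose from where the row before left it, along the tool's axes as they then stand; what a row does not reach is not made up. A row lasts 1/8 s, in which the tool goes at most 62.5 mm and 10.7 degrees, less where a joint would pass 70% of its speed; a pose out of reach is approached as far as the arm can. A call is refused whole if a number of a shift passes 62.5 or a number of a turn 0.188, either way. A call with a gripper value outside its range is refused whole. OPENING is the finger opening in mm, from 0 to 85.4, set as the call begins (- or left out, the last holds). The fingers move at their own pace and stop on an object; the grip force is fixed at half the most. Time passes only in rows, so rows that do not move let the fingers close. It gives the time, the measured TCP pose, the force, the opening and the grip force at its end, in the units of the state.
- bot.get_obs(): the state, without advancing time (a new reading comes with each control period).
- vision.camera(name): name is "scene" or "top"; returns a dict with "image" (480x640x3 uint8, blue, green, red), "z_map" (480x640 float32, m along the optical axis (not along the pixel's ray), 0 where there is no reading), "K" (3x3 intrinsics, pixels), "rvec" (rotation vector, rad) and "tvec" (3), from world to camera coordinates, as OpenCV has them. Camera axes: x right, y down, z forward; pixel columns grow to the right and rows downward; lengths in m; the calibration is good to about 2 mm. A picture is of the moment at which its call begins.
- workorder.job_done(): hands the job in; it is judged then, once.
Trained networks look in a picture, given as the dict that the camera call returned (one of the last four; its "shot" number tells which), for a name from the list of things; names that differ only in an ending like _2 or _b are one class to them, and where a whole thing is asked for, a point or a joint stands for the part that bears it (a point fixed in the world has none). Each returns a list of dicts, best first, with "score" (0 to 1); they miss things now and then, are a little off and sometimes report something else, mostly with a low value. They report only what shows in the picture. A call takes as long as a camera call.
- vision.spot_in(picture, query): "position" ([column, row] in pixels, amid what is visible of it).
- vision.place_of(picture, query): "position" ([column, row] in pixels: a listed point, or the origin of a listed thing).
The state is a dict: "clock": time; "joint_pos": joint angles; "joint_vel": joint speeds; "tau": joint torques, N m; "eef_pos": TCP position; "tool_rot": TCP orientation; "ft_force": force on the tool from outside, world axes, zero at the start; "ft_torque": the same for the moment, N m; "grip_width": finger opening in m; "grasp_force": force on a finger pad.
Only numpy, scipy, OpenCV 4.12 (cv2) and the standard library are available. Lean on these libraries where they do the work, as an engineer would, in place of code of your own. Each camera call takes 0.05 s, during which the arm holds its last target. There are 200 camera calls.

## Working session

There is one attempt and no reset: what is moved stays moved. The work goes in short steps, Python scripts to look and compute and a shell command to move; the robot and the scene stay as the last step left them, time stands still between calls to the robot, and variables do not carry over. Pictures are saved under pics/ and viewed, at most 10 in all, crops included, and the job is handed in when it is done.

```bash
mkdir -p pics; cat > h.py <<'E'
import numpy as np, cv2
from scipy.spatial.transform import Rotation as R
from workcell import bot, vision, workorder
def ray(p,uv):
    Rm=cv2.Rodrigues(np.array(p["rvec"],float))[0]; t=np.array(p["tvec"],float).ravel()
    d=Rm.T@np.linalg.inv(p["K"])@np.array([uv[0],uv[1],1.]); return -Rm.T@t,d
def at_z(p,uv,z):
    c,d=ray(p,uv); return c+d*(z-c[2])/d[2]
def at_depth(p,uv):
    c,d=ray(p,uv); return c+d*p["z_map"][int(round(uv[1])),int(round(uv[0]))]
def cloud(p):
    v,u=np.mgrid[:480,:640]; Rm=cv2.Rodrigues(np.array(p["rvec"],float))[0]; t=np.array(p["tvec"],float).ravel()
    d=np.stack([u,v,np.ones_like(u)],-1)@np.linalg.inv(p["K"]).T*p["z_map"][...,None]
    return (d-t)@Rm
E
python3 - <<'E'
from h import *
np.set_printoptions(precision=4,suppress=True)
Z=dict(tray_center=.014,tray_tab=.03,caddy=0,bay_mouth=.017,bay_home=.014,overhang=.092,jug=0,clothespin=0)
for n in("scene","top"):
    p=vision.camera(n); cv2.imwrite(f"pics/{n}0.png",p["image"])
    for q,z in Z.items():
        for r in vision.place_of(p,q)[:2]: print(n,q,round(r["score"],2),np.round(r["position"]),at_z(p,r["position"],z))
print(bot.get_obs())
E
```

```text
scene tray_center 0.56 [462. 216.] [0.567  0.3084 0.014 ]
scene tray_tab 0.73 [443. 182.] [0.4783 0.3104 0.03  ]
scene caddy 0.93 [326. 307.] [0.6995 0.0017 0.    ]
scene bay_mouth 0.35 [466. 297.] [0.751  0.2174 0.017 ]
scene bay_home 0.66 [364. 285.] [0.6827 0.0707 0.014 ]
scene overhang 0.77 [324. 254.] [0.6703 0.0063 0.092 ]
scene jug 0.85 [137. 279.] [ 0.5555 -0.2969  0.    ]
scene clothespin 0.62 [465. 297.] [0.739  0.2267 0.    ]
top tray_center 0.65 [166. 262.] [0.5623 0.3114 0.014 ]
top tray_tab 0.88 [160. 304.] [0.4735 0.315  0.03  ]
top caddy 0.82 [315. 207.] [ 0.6909 -0.0009  0.    ]
top overhang 0.88 [311. 209.] [0.6668 0.0076 0.092 ]
top overhang 0.7 [166. 267.] [0.5454 0.2903 0.092 ]
top jug 0.78 [454. 269.] [ 0.5596 -0.2995  0.    ]
top jug 0.7 [314. 208.] [0.6867 0.0014 0.    ]
top clothespin 0.51 [217. 182.] [0.7424 0.2149 0.    ]
{'clock': 0.9, 'joint_pos': array([ 1.327 ,  0.2406,  0.005 ,  1.3352, -0.    ,  1.5708]), 'joint_vel': array([ 0.0002,  0.0001, -0.0012,  0.0014,  0.0016,  0.0004]), 'tau': array([  0.0012, -37.2195,  25.2695,   0.001 ,   0.0001,   0.    ]), 'eef_pos': array([0.1207, 0.4852, 0.2313]), 'tool_rot': array([ 0.1216,  0.9926, -0.    ,  0.    ]), 'ft_force': array([-0.137 , -0.2179, -0.832 ]), 'ft_torque': array([ 0.0173, -0.0208,  0.0296]), 'grasp_force': 0.0, 'grip_width': 0.08536507524378147}
```

View pics/scene0.png

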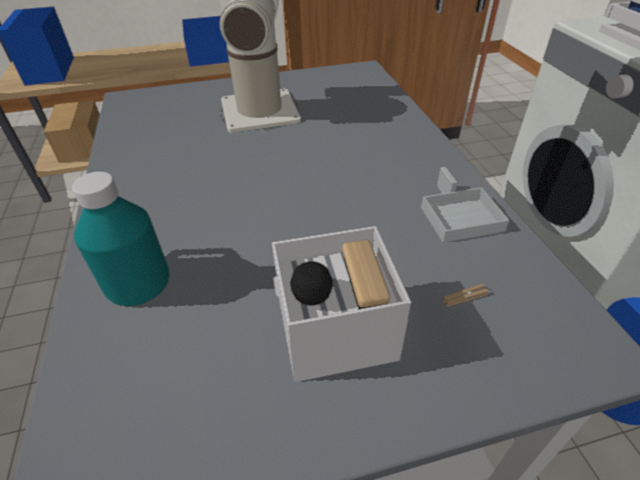

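View pics/top0.png

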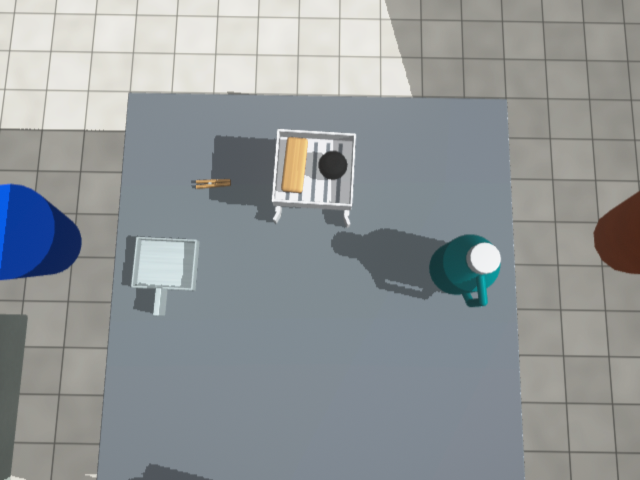

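The overview shows the tray at (0.565, 0.31), tab toward the robot, and the caddy at about (0.695, 0) with mouth flares at pixels (278,213) and (347,217) in the top view. The jug is on the right and the clothespin is beyond the tray. Next I fit the caddy and tray poses from depth.

```bash
cat >> h.py <<'E'
def rect(pts):
    (c,s,a)=cv2.minAreaRect((pts[:,:2]*1000).astype(np.float32)); return np.array(c)/1000,s,a
def near(P,lo,hi): return P[np.all((P>lo)&(P<hi),-1)]
E
python3 - <<'E'
from h import *
np.set_printoptions(precision=4,suppress=True)
for n in("top","scene"):
    p=vision.camera(n); P=cloud(p)
    A=near(P,[.6,-.13,.115],[.9,.13,.15]); print(n,"caddy rim",len(A),np.median(A[:,2]),rect(A))
    F=near(P,[.6,-.13,.015],[.72,.13,.06]);print(" flare",len(F),*[ (s,F[F[:,1]*s>0][:,:2].mean(0),F[F[:,1]*s>0].min(0),F[F[:,1]*s>0].max(0)) for s in(1,-1) if (F[:,1]*s>0).any()])
    T=near(P,[.4,.22,.016],[.68,.42,.034]); T=T[T[:,0]>.505]; print(" tray",len(T),np.median(T[:,2]),rect(T))
    B=near(P,[.4,.22,.036],[.56,.42,.07]); print(" tab",len(B),B.mean(0),B.min(0),B.max(0),rect(B))
    S=near(P,[.4,.1,-.01],[.6,.2,.01]); print(" table z",S[:,2].mean())
E
```

```text
top caddy rim 2730 0.1346291478002556 (array([0.7421, 0.0033]), (155.03457641601562, 147.83447265625), 87.39346313476562)
 flare 152 (1, array([0.6684, 0.0795]), array([0.6534, 0.0732, 0.0162]), array([0.683 , 0.0877, 0.0443])) (-1, array([ 0.6617, -0.0667]), array([ 0.6463, -0.0734,  0.0151]), array([ 0.677 , -0.0612,  0.0437]))
 tray 518 0.02599628719990711 (array([0.5594, 0.3131]), (129.46946716308594, 108.2155532836914), 88.1234130859375)
 tab 217 [0.4808 0.3138 0.0491] [0.4522 0.3077 0.0363] [0.5084 0.3219 0.056 ] (array([0.4803, 0.3148]), (13.04875373840332, 56.012882232666016), 88.45367431640625)
 table z -0.00044602164909869835
scene caddy rim 6622 0.13301789561348493 (array([0.742 , 0.0055]), (155.45529174804688, 149.36744689941406), 87.51100158691406)
 flare 70 (-1, array([ 0.6704, -0.0695]), array([ 0.6483, -0.0717,  0.0151]), array([ 0.7193, -0.0662,  0.0569]))
 tray 1025 0.023388459524062825 (array([0.5602, 0.3154]), (129.57264709472656, 109.96368408203125), 88.2977294921875)
 tab 210 [0.4854 0.3149 0.0464] [0.4528 0.31   0.0361] [0.5111 0.3255 0.0528] (array([0.4821, 0.3174]), (14.308683395385742, 58.340980529785156), 86.6535415649414)
 table z -0.0009520102720354818
```

```bash
cat >> h.py <<'E'
def toolR(yaw,lean): # closing axis along object y, tool leaning back by lean, object x = yaw
    c,s=np.cos(lean),np.sin(lean)
    return R.from_euler("z",yaw)*R.from_matrix(np.array([[-c,0,s],[0,1,0],[-s,0,-c]]))
def tcp_for(g,Rt): return np.array(g)+Rt.as_matrix()@[0,0,.019]
def plan(start,R0,steps): # steps: (pos,Rt); prints total tool-axes shift mm and turn for each
    for p,Rt in steps:
        print("shift",np.round(R0.inv().apply(np.array(p)-start)*1000,1),"turn",np.round((R0.inv()*Rt).as_rotvec(),3))
        start,R0=np.array(p),Rt
def now():
    o=bot.get_obs(); return o["eef_pos"],R.from_quat(o["tool_rot"])
E
python3 - <<'E'
from h import *
yaw=-.033; Rt=toolR(yaw,np.radians(42)); u=R.from_euler("z",yaw).apply([1,0,0])
g=np.array([.560,.3140,0])-u*.092; g[2]=.031
G=tcp_for(g,Rt); hov=G-Rt.as_matrix()[:,2]*.08
p,R0=now(); print(G,hov)
plan(p,R0,[(p,Rt),(hov,Rt),(G,Rt)])
E
```

```text
[0.48075665 0.31661598 0.01688025] [0.42725535 0.31838216 0.07633183]
shift [0. 0. 0.] turn [-0.077 -0.73  -0.201]
shift [-128.1 -156.6  323.9] turn [0. 0. 0.]
shift [-0.  0. 80.] turn [0. 0. 0.]
```

```bash
python3 -m creep '[[[0,0,0],[-0.0154,-0.146,-0.0402]],[[0,0,0],[-0.0154,-0.146,-0.0402]],[[0,0,0],[-0.0154,-0.146,-0.0402]],[[0,0,0],[-0.0154,-0.146,-0.0402]],[[0,0,0],[-0.0154,-0.146,-0.0402]],[[0,0,0],[0,0,0]]]' 40
python3 -m creep '[[[-12,-15,30],[0,0,0]],[[-12,-15,30],[0,0,0]],[[-12,-15,30],[0,0,0]],[[-12,-15,30],[0,0,0]],[[-12,-15,30],[0,0,0]],[[-12,-15,30],[0,0,0]],[[-12,-15,30],[0,0,0]],[[-12,-15,30],[0,0,0]],[[-12,-15,30],[0,0,0]],[[-12,-15,30],[0,0,0]],[[0,0,0],[0,0,0]],[[0,0,0],[0,0,0]]]'
python3 - <<'E'
from h import *
yaw=-.033; Rt=toolR(yaw,np.radians(42)); u=R.from_euler("z",yaw).apply([1,0,0])
g=np.array([.560,.3140,0])-u*.092; g[2]=.031
G=tcp_for(g,Rt); hov=G-Rt.as_matrix()[:,2]*.08
p,R0=now(); plan(p,R0,[(hov,Rt),(G,Rt)])
E
```

```text
clock: 1.75
eef_pos: [0.119, 0.4847, 0.2294]
tool_rot: [0.013, 0.934, -0.008, 0.358]
ft_force: [0.3, 0.9, 0.2]
grip_width: 0.0401
grasp_force: 0.0
clock: 3.25
eef_pos: [0.4061, 0.3259, 0.0894]
tool_rot: [0.016, 0.933, -0.005, 0.358]
ft_force: [0.0, -0.5, -0.6]
grip_width: 0.04
grasp_force: 0.0
shift [-7.2 -6.8 24.1] turn [ 0.    -0.    -0.002]
shift [-0.  0. 80.] turn [0. 0. 0.]
```

```bash
python3 -m creep '[[[-7,-7,24],[0,0,0]],[[0,0,20],[0,0,0]],[[0,0,20],[0,0,0]],[[0,0,20],[0,0,0]],[[0,0,0],[0,0,0]],[[0,0,0],[0,0,0]]]'
python3 - <<'E'
from h import *
for n in("top","scene"):
    p=vision.camera(n); im=p["image"]
    c=im[200:340,90:290] if n=="top" else im[120:260,360:560]
    cv2.imwrite(f"pics/{n}1.png",cv2.resize(c,None,fx=3,fy=3))
a=[cv2.imread(f"pics/{n}1.png") for n in("top","scene")]
cv2.imwrite("pics/g1.png",cv2.resize(np.vstack(a),None,fx=.7,fy=.7))
yaw=-.033; Rt=toolR(yaw,np.radians(42)); u=R.from_euler("z",yaw).apply([1,0,0])
g=np.array([.560,.3140,0])-u*.092; g[2]=.031
p,R0=now(); plan(p,R0,[(tcp_for(g,Rt),Rt)])
E
```

```text
clock: 4.0
eef_pos: [0.4662, 0.3175, 0.0315]
tool_rot: [0.015, 0.933, -0.005, 0.358]
ft_force: [-1.0, 0.0, 0.0]
grip_width: 0.04
grasp_force: 0.0
shift [-0.8 -0.4 20.8] turn [ 0.001  0.    -0.   ]
```

View pics/g1.png

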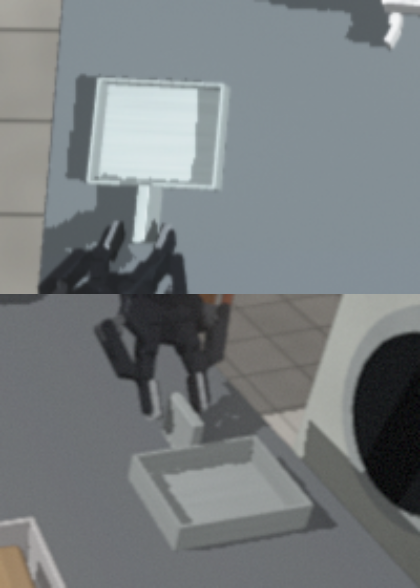

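The crops show the tab standing centred between the two open fingers, with about 20 mm left to go. I advance and close.

```bash
python3 -m creep '[[[0,0,7],[0,0,0]],[[0,0,7],[0,0,0]],[[0,0,6],[0,0,0]],[[0,0,0],[0,0,0]],[[0,0,0],[0,0,0]]]'
python3 -m creep '[[[0,0,0],[0,0,0]],[[0,0,0],[0,0,0]],[[0,0,0],[0,0,0]],[[0,0,0],[0,0,0]],[[0,0,0],[0,0,0]],[[0,0,0],[0,0,0]]]' 0
python3 - <<'E'
from h import *
# estimate: caddy origin (.699,.0055) yaw -.045 ; tray stays rigid wrt tool
p,R0=now(); M=R0.as_matrix(); print(np.degrees(np.arctan2(M[1,2],M[0,2])), np.degrees(np.arctan2(-M[0,1],M[1,1])),np.degrees(np.arcsin(-M[2,0])))
C=vision.camera("top");P=cloud(C)
T=near(P,[.51,.22,.016],[.68,.42,.034]); print(rect(T))
cx,cy,yaw=.699,.0055,-.045; u=np.array([np.cos(yaw),np.sin(yaw),0]); 
t0=np.array([.560,.314,.014]); off=R.from_euler("z",.033).apply(p-t0)   # tool in tray frame
Rt=toolR(yaw,np.radians(42)); tgt=lambda x:np.array([cx,cy,.014])+u*x+R.from_euler("z",yaw).apply(off)
print(off); plan(p,R0,[(tgt(-.135),Rt),(tgt(-.05),Rt),(tgt(.052),Rt)])
E
```

```text
clock: 4.72
eef_pos: [0.4799, 0.3159, 0.0157]
tool_rot: [0.016, 0.934, -0.006, 0.358]
ft_force: [0.2, -0.1, 0.5]
grip_width: 0.0401
grasp_force: 0.0
clock: 5.48
eef_pos: [0.4799, 0.3163, 0.0162]
tool_rot: [0.016, 0.933, -0.006, 0.358]
ft_force: [-2.4, -0.2, 4.0]
grip_width: 0.0112
grasp_force: 59.5
-1.889256351770679 -1.8992766333222315 41.998743026714216
(array([0.56092401, 0.31293256]), (129.6186981201172, 104.83821105957031), 88.22836303710938)
[-0.08010465 -0.00034666  0.00216358]
shift [ -10.6 -301.2    9.4] turn [ 0.008 -0.     0.009]
shift [-63.2   0.   56.9] turn [0. 0. 0.]
shift [-75.8   0.   68.3] turn [0. 0. 0.]
```

```bash
python3 -m creep '[[[-1.3,0,-1.5],[0,0,0]],[[-1,-20,1],[0.004,0,0.004]],[[-1,-28,1],[0.004,0,0.005]],[[-1,-28,1],[0,0,0]],[[-1,-28,1],[0,0,0]],[[-1,-28,1],[0,0,0]],[[-1,-28,1],[0,0,0]],[[-1,-28,1],[0,0,0]],[[-1,-28,1],[0,0,0]],[[-1,-28,1],[0,0,0]],[[0,0,0],[0,0,0]],[[0,0,0],[0,0,0]]]'
cat >> h.py <<'E'
def look(tag,rest=.0):
    C=vision.camera("top");P=cloud(C)
    A=near(P,[.6,-.13,.115],[.9,.13,.15]); print("caddy",rect(A))
    T=near(P,[.5,-.15,.016],[.645,.4,.034]); print("tray",rect(T),np.percentile(T[:,2],[5,50,95]))
    cv2.imwrite(f"pics/{tag}.png",cv2.resize(C["image"][110:330,210:430],None,fx=2.5,fy=2.5))
E
python3 - <<'E'
from h import *
look("m1"); p,R0=now()
cx,cy,yaw=.699,.0055,-.045; u=np.array([np.cos(yaw),np.sin(yaw),0]); Rt=toolR(yaw,np.radians(42))
off=np.array([-.0801,-.0003,.0022+.001]); plan(p,R0,[(np.array([cx,cy,.014])+u*-.135+R.from_euler("z",yaw).apply(off),Rt)])
E
```

```text
clock: 7.02
eef_pos: [0.4832, 0.0723, 0.0173]
tool_rot: [0.021, 0.934, -0.009, 0.356]
ft_force: [0.2, -0.0, -4.6]
grip_width: 0.0111
grasp_force: 59.4
caddy (array([0.74168298, 0.00338208]), (155.21499633789062, 148.0279541015625), 87.47581481933594)
tray (array([0.55889691, 0.06843858]), (127.5908432006836, 114.64906311035156), 87.32425689697266) [0.01862554 0.02731438 0.03131561]
shift [ -2.5 -57.8   2.5] turn [-0.001 -0.005  0.   ]
```

View pics/m1.png

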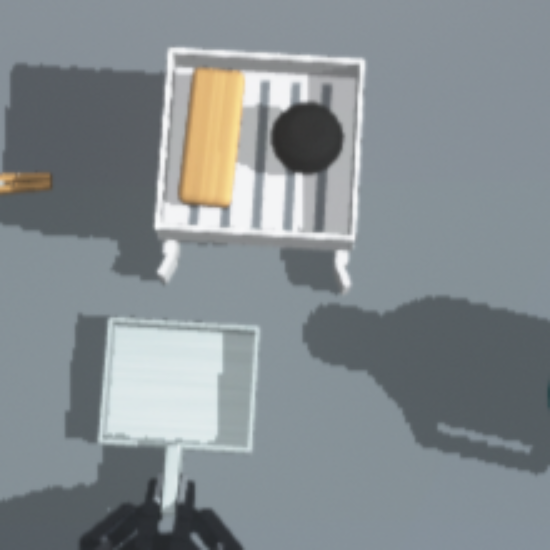

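The tray is held square, parallel to the caddy, with its rim at about (105–258, 318–450) in the crop. It still has to go about 57 mm to the right.

```bash
python3 -m creep '[[[0,-20,0],[0,0,0]],[[0,-20,0],[0,0,0]],[[-1,-16,1],[0,0,0]],[[0,0,0],[0,0,0]],[[0,0,0],[0,0,0]]]'
python3 - <<'E'
from h import *
look("m2"); p,R0=now()
cx,cy,yaw=.699,.0055,-.045; u=np.array([np.cos(yaw),np.sin(yaw),0]); Rt=toolR(yaw,np.radians(42))
off=np.array([-.0801,-.0003,.0022+.001]); f=lambda x:np.array([cx,cy,.014])+u*x+R.from_euler("z",yaw).apply(off); plan(p,R0,[(f(-.135),Rt),(f(-.06),Rt),(f(0.02),Rt),(f(0.052),Rt)])
E
```

```text
clock: 7.7
eef_pos: [0.4912, 0.0193, 0.021]
tool_rot: [0.021, 0.936, -0.009, 0.352]
ft_force: [-0.3, 0.2, -4.2]
grip_width: 0.0112
grasp_force: 59.4
caddy (array([0.74183807, 0.00332194]), (155.07472229003906, 147.757568359375), 87.54129028320312)
tray (array([0.57105377, 0.01504295]), (126.7315444946289, 107.53730773925781), 87.45176696777344) [0.01855854 0.03034854 0.03327545]
shift [ 7.7 -4.9 -1.7] turn [-0.002 -0.013  0.001]
shift [-55.7  -0.   50.2] turn [0. 0. 0.]
shift [-59.5   0.   53.5] turn [0. 0. 0.]
shift [-23.8   0.   21.4] turn [0. 0. 0.]
```

```bash
python3 -m creep '[[[2,-4.5,2.5],[0,-0.013,0]],[[0,0,0],[0,0,0]],[[-7,0,6.3],[0,0,0]],[[-7,0,6.3],[0,0,0]],[[-7,0,6.3],[0,0,0]],[[0,0,0],[0,0,0]],[[0,0,0],[0,0,0]]]'
python3 - <<'E'
from h import *
look("m3"); p,R0=now()
cx,cy,yaw=.699,.0055,-.045; u=np.array([np.cos(yaw),np.sin(yaw),0]); Rt=toolR(yaw,np.radians(42))
off=np.array([-.0801,-.0003,.0022+.001]); f=lambda x:np.array([cx,cy,.014])+u*x+R.from_euler("z",yaw).apply(off); plan(p,R0,[(f(-.08),Rt),(f(-.06),Rt),(f(0.02),Rt),(f(0.052),Rt)])
E
```

```text
clock: 8.62
eef_pos: [0.5238, 0.013, 0.0193]
tool_rot: [0.022, 0.934, -0.01, 0.356]
ft_force: [-0.1, -0.4, -3.2]
grip_width: 0.0111
grasp_force: 59.5
caddy (array([0.74161877, 0.00324829]), (155.05332946777344, 147.50283813476562), 87.3890151977539)
tray (array([0.58196521, 0.00975534]), (127.621826171875, 129.61886596679688), 87.58882141113281) [0.01896715 0.03004056 0.03313433]
shift [-10.2   0.1  11.8] turn [-0.004 -0.005 -0.   ]
shift [-14.9  -0.   13.4] turn [0. 0. 0.]
shift [-59.5   0.   53.5] turn [0. 0. 0.]
shift [-23.8   0.   21.4] turn [0. 0. 0.]
```

View pics/m3.png

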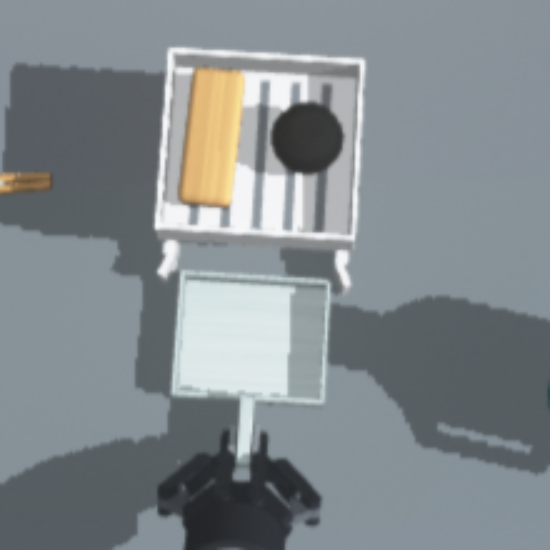

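The tray is centred between the flares at (168,258) and (343,268), with its leading edge just entering. I lower it slightly and push in.

```bash
python3 -m creep '[[[1.3,0,1.5],[0,-0.005,0]],[[-7,0,6.5],[0,0,0]],[[-7,0,6.5],[0,0,0]],[[-7,0,6.5],[0,0,0]],[[-7,0,6.5],[0,0,0]],[[-7,0,6.5],[0,0,0]],[[-7,0,6.5],[0,0,0]],[[-7,0,6.5],[0,0,0]],[[0,0,0],[0,0,0]],[[0,0,0],[0,0,0]]]'
python3 - <<'E'
from h import *
look("m4"); p,R0=now()
cx,cy,yaw=.699,.0055,-.045; u=np.array([np.cos(yaw),np.sin(yaw),0]); Rt=toolR(yaw,np.radians(42))
off=np.array([-.0801,-.0003,.0022+.001]); f=lambda x:np.array([cx,cy,.014])+u*x+R.from_euler("z",yaw).apply(off); plan(p,R0,[(f(0.02),Rt),(f(0.052),Rt)])
E
```

```text
clock: 9.93
eef_pos: [0.5907, 0.0098, 0.0165]
tool_rot: [0.022, 0.933, -0.01, 0.359]
ft_force: [0.2, -0.8, -2.7]
grip_width: 0.0112
grasp_force: 59.5
caddy (array([0.74174628, 0.00322132]), (155.13079833984375, 147.4615478515625), 87.5016860961914)
tray (array([0.60350781, 0.00731114]), (81.07209014892578, 127.02716064453125), 0.01940295845270157) [0.01741328 0.02726885 0.0318769 ]
shift [-36.3   0.3  31.9] turn [-0.004  0.001 -0.   ]
shift [-23.8   0.   21.4] turn [0. 0. 0.]
```

```bash
python3 -m creep '[[[-7.3,0,6.4],[0,0,0]],[[-7.3,0,6.4],[0,0,0]],[[-7.3,0,6.4],[0,0,0]],[[-7.3,0,6.4],[0,0,0]],[[-7.3,0,6.4],[0,0,0]],[[-7.3,0,6.4],[0,0,0]],[[-4,0,3.6],[0,0,0]],[[0,0,0],[0,0,0]],[[0,0,0],[0,0,0]]]'
python3 - <<'E'
from h import *
p,R0=now()
cx,cy,yaw=.699,.0055,-.045; u=np.array([np.cos(yaw),np.sin(yaw),0]); Rt=toolR(yaw,np.radians(42))
off=np.array([-.0801,-.0003,.0022]); f=lambda x:np.array([cx,cy,.014])+u*x+R.from_euler("z",yaw).apply(off); plan(p,R0,[(f(0.052),Rt)])
E
```

```text
clock: 11.1
eef_pos: [0.6539, 0.0068, 0.0171]
tool_rot: [0.022, 0.933, -0.01, 0.358]
ft_force: [-0.3, -0.3, -2.8]
grip_width: 0.0113
grasp_force: 59.4
shift [-12.    0.5  12. ] turn [-0.004  0.    -0.   ]
```

```bash
python3 -m creep '[[[-3,0,2.9],[0,0,0]],[[-3,0,2.9],[0,0,0]],[[-3,0,2.9],[0,0,0]],[[0,0,0],[0,0,0]]]'
python3 -m creep '[[[-1.5,0,1.5],[0,0,0]],[[-1.5,0,1.5],[0,0,0]],[[0,0,0],[0,0,0]]]'
python3 -m creep '[[[-1.5,0,1.4],[0,0,0]],[[0,0,0],[0,0,0]]]'
```

```text
clock: 11.6
eef_pos: [0.6676, 0.0062, 0.0173]
tool_rot: [0.022, 0.933, -0.01, 0.359]
ft_force: [-1.1, -1.0, -3.0]
grip_width: 0.0108
grasp_force: 59.4
clock: 11.98
eef_pos: [0.6714, 0.006, 0.0169]
tool_rot: [0.022, 0.933, -0.01, 0.359]
ft_force: [-0.3, -1.2, -3.2]
grip_width: 0.0114
grasp_force: 59.5
clock: 12.22
eef_pos: [0.6717, 0.006, 0.0163]
tool_rot: [0.022, 0.934, -0.01, 0.358]
ft_force: [-7.0, 0.9, 2.1]
grip_width: 0.0113
grasp_force: 60.9
```

```bash
python3 -m creep '[[[-0.8,0,0.7],[0,0,0]],[[0,0,0],[0,0,0]]]'
python3 - <<'E'
from h import *
T=.016
for n in("top","scene"):
    p=vision.camera(n);P=cloud(p)
    for q,z in(("tray_tab",.03),("overhang",.092)):
        for r in vision.place_of(p,q)[:1]: print(n,q,r["score"],at_z(p,r["position"],z))
    if n=="top": cv2.imwrite("pics/m5.png",cv2.resize(p["image"][110:330,210:430],None,fx=2.5,fy=2.5))
E
```

```text
clock: 12.48
eef_pos: [0.6717, 0.006, 0.0162]
tool_rot: [0.022, 0.934, -0.01, 0.357]
ft_force: [-13.5, 0.7, 6.8]
grip_width: 0.011
grasp_force: 62.0
top tray_tab 0.57 [0.66536743 0.00291877 0.03      ]
top overhang 0.94 [0.66787959 0.00606621 0.092     ]
scene overhang 0.88 [0.67319068 0.00722411 0.092     ]
```

View pics/m5.png

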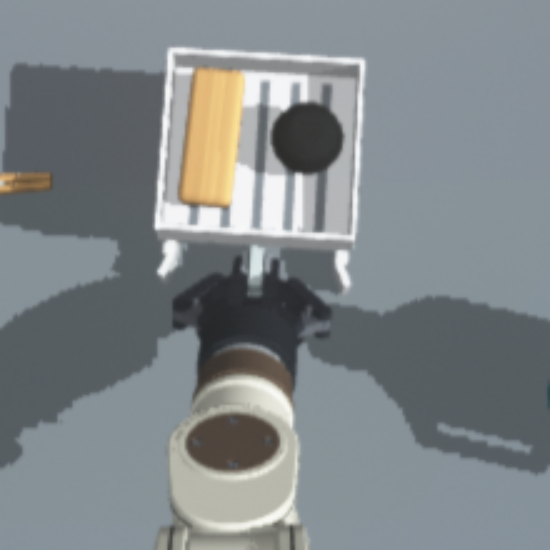

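The tray stalls at the expected home position, with the TCP at x=0.672 and contact force rising. The tab is at (257,270) between the flares. I ease off, release and back away.

```bash
python3 -m creep '[[[0,0,0],[0,0,0]],[[0,0,0],[0,0,0]],[[0,0,0],[0,0,0]],[[0,0,0],[0,0,0]]]' 36
python3 -m creep '[[[0,0,-8],[0,0,0]],[[0,0,-15],[0,0,0]],[[0,0,-20],[0,0,0]],[[0,0,-25],[0,0,0]],[[0,0,-25],[0,0,0]],[[0,0,-25],[0,0,0]],[[0,0,-25],[0,0,0]],[[0,0,-25],[0,0,0]],[[0,0,-25],[0,0,0]],[[0,0,-25],[0,0,0]],[[0,0,0],[0,0,0]],[[0,0,0],[0,0,0]]]'
python3 - <<'E'
from h import *
np.set_printoptions(precision=4,suppress=True)
p=vision.camera("top");P=cloud(p)
cv2.imwrite("pics/m6.png",cv2.resize(p["image"][110:330,210:430],None,fx=2.5,fy=2.5))
r=vision.place_of(p,"tray_tab")[0]; print(r["score"],at_z(p,r["position"],.03))
B=near(P,[.58,-.03,.036],[.69,.05,.06]); c,s,a=rect(B); print("tab top",len(B),c,s,a,B.min(0),B.max(0))
d=np.array([*c])-[.699,.0055]; print("caddy frame",R.from_euler("z",.045).apply([*d,0]))
i=B[:,0].argmin(); print("tip in caddy x",R.from_euler("z",.045).apply(B[i]-[.699,.0055,0]))
E
```

```text
clock: 13.28
eef_pos: [0.6748, 0.0059, 0.0172]
tool_rot: [0.022, 0.933, -0.01, 0.359]
ft_force: [-0.5, 0.8, 1.0]
grip_width: 0.0366
grasp_force: 0.0
clock: 14.78
eef_pos: [0.5284, 0.0133, 0.1788]
tool_rot: [0.022, 0.933, -0.01, 0.359]
ft_force: [0.4, 0.5, -0.4]
grip_width: 0.036
grasp_force: 0.0
0.42 [0.6616 0.0081 0.03  ]
tab top 101 [0.6607 0.0059] (11.889490127563477, 33.337501525878906) 86.10501098632812 [ 0.6438 -0.0006  0.0374] [0.6773 0.0118 0.0583]
caddy frame [-0.0383 -0.0013  0.    ]
tip in caddy x [-0.055  -0.0048  0.047 ]
```

View pics/m6.png

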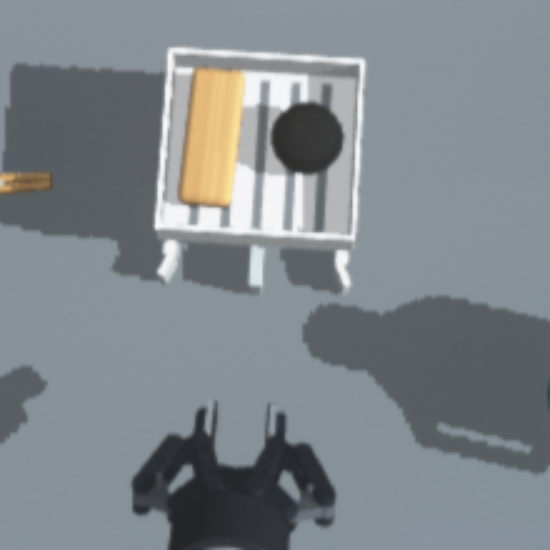

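The tab tip sits at caddy x=-0.055, against an expected -0.0555. It is centred at pixel (257,268), the gripper is clear, and nothing else has moved.

```bash
python3 -c "from workcell import workorder; print(workorder.job_done())"
```

```text
the job is handed in; nothing more can be done
None
```

The tray is home in the bay against its stop, tab outside and released; the jug and the items in the basin and on the cart were not touched, and the job was handed in at about 15 s (no verdict was returned).

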